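# Put the glass-bead shaping blocks away on their rests

### The arm

A 6-joint arm with a two-finger parallel gripper is mounted at the origin on the work surface. World frame = base frame: x ahead of the robot, y to its left, z up, the work surface at z = 0. Lengths are in m, angles in degrees, forces in N, time in s.
With the tool pointing down it reaches from about 0.4 to 0.825 m from the base axis. Payload 7 kg.
Tool frame: the origin (TCP) lies midway between the tips of the shut fingers; the grasp point (between the pads) lies 19 mm behind it; z points along the fingers, y is the line along which they close (so a half turn about z gives the same grasp; the last joint's range is limited). The gripper opens to 88 mm and grips with 3 to 60 N. Pads are 19 mm wide; open, the fingers measure 130 mm over their backs; the gripper's body (78 mm by 193 mm) begins 47 mm behind the grasp point.
Start: joints at [89.903, 20.546, 0.682, 0, -70.136, -16.507], TCP at [0.193, 0.647, 0.227] pointing down, gripper open.
Joint ranges: [-176.03, 176.03], [-82.01, 121.73], [-58.28, 71.71], [-173.87, 95.51], [-174.79, -0.11], [-173.66, 173.66]. Speed limits (degrees/s): [136.94, 136.94, 172.46, 180, 180, 180].

### API

Orientations are given as [roll, pitch, yaw] about the fixed x, y, z axes, in that order (R = Rz(yaw) Ry(pitch) Rx(roll)).
In Python, from plant import ctrl gives the robot as it stands. The module is installed in compiled form; this text tells all that it offers.
- The arm moves only by the tool play_rows, never from a script. Its argument "commands" is a list that holds one entry, the list of rows, each a list of 7 numbers: the turn, a rotation vector about the tool's x, y, z in rad, then the shift along the tool's x, y, z in cm, then the finger opening in cm, from 0 to 8.76. In form: [[[ax, ay, az, x, y, z, grip], ...]]. A call has 1 to 8 rows; each row is the pose to reach, as a shift and turn from the pose commanded when the call began, along the tool's axes at that moment; what a row does not reach only later rows make up. A row lasts 1/12 s, in which the tool goes at most 41.7 mm and 7.16 degrees, less where a joint would pass 70% of its speed; a pose out of reach is approached as far as the arm can. A call with a gripper value outside its range is refused whole. The fingers move at their own pace and stop on an object; the grip force is fixed at half the most. Time passes only in rows, so rows that repeat a pose let the fingers close. It gives the time, the measured TCP pose, the force, the opening and the grip force at its end, in the units of the state.
- ctrl.get_obs(): the state, without advancing time (a new reading comes with each control period).
- ctrl.snapshot(name): name is "side" or "top" or "wrist"; returns a dict with "color" (384x512x3 uint8, red, green, blue), "camera_matrix" (3x3 intrinsics, pixels), "origin" and "rotation" of the camera in the world; the wrist camera has in their place "hand_eye" (4x4, takes a point from camera to tool coordinates, whose origin is the TCP and whose axes are the flange's). Camera axes: x right, y down, z forward; pixel columns grow to the right and rows downward; lengths in m; the calibration is good to about 2 mm. A picture is of the moment at which its call begins: read the wrist's pose just before it. There is no depth.
- ctrl.close_job(): hands the job in; it is judged then, once.
Trained networks look in a picture, given as the dict that the camera call returned (one of the last four; its "shot" number tells which), for a name from the list of things; names that differ only in an ending like _2 or _b are one class to them, and where a whole thing is asked for, a point or a joint stands for the part that bears it (a point fixed in the world has none). Each returns a list of dicts, best first, with "conf" (0 to 1); they miss things now and then, are a little off and sometimes report something else, mostly with a low value. They report only what shows in the picture. A call takes as long as a camera call. They do not tell look-alikes from the thing itself.
- ctrl.find_in(picture, name): "bbox" ([left, top, width, height] in pixels, round what is visible of it).
The state is a dict: "clock": time; "joint_pos": joint angles; "qvel": joint speeds; "tau": joint torques, N m; "tool_pos": TCP position; "orientation": TCP orientation; "force": force on the tool from outside, world axes, zero at the start; "moment": the same for the moment, N m; "opening": finger opening in m; "gripper_force": force on a finger pad.
Only numpy, scipy, OpenCV 4.12 (cv2) and the standard library are available. Lean on these libraries where they do the work, as an engineer would, in place of code of your own. Each camera call takes 0.05 s, during which the arm holds its last target. There are 200 camera calls.

### The job

The four bead-shaping blocks have been left in one pile on the glass worker's bench. Take the pile apart from the top down, one piece at a time, and lay each piece flat inside the lip of the wooden rest made to its own shape and size, setting it down gently rather than dropping it. Keep the pieces level and leave the jar and the wooden-handled paddle where they are.

Things in the scene. Friction and masses are not known exactly. Their poses are not given: they have to be found in the camera images.
- hex_block: Top of the pile at the start: a regular hexagonal prism of brass, 22 mm across flats, 26 mm tall, about 90 g. Origin: centre of its underside; z up. One pair of flats faces +y and -y.
- round_block: Second from the top: an upright dark grey graphite disc, 38 mm diameter, 20 mm tall, about 45 g. Origin: centre of its underside; z up. 
- roller: Third from the top: a rectangular brass plate (bead roller) with two fine grooves along its length, 62 mm long (x) by 42 mm wide (y) by 20 mm thick, about 430 g. Origin: centre of its underside; z up. 
- marver: Bottom of the pile, standing on the bench: a rectangular dark grey graphite plate (marver), 84 mm long (x) by 56 mm wide (y) by 22 mm thick, about 190 g. The pieces above lie flat, each only roughly centred on the one below and turned a little. Origin: centre of its underside; z up. 
- hex_rest: Rest for the hexagonal block: hexagonal outline, 52 mm across flats, with a hexagonal inside 36 mm across flats. Fixed to the bench, light bare wood, brown lining inside; placed anywhere among the work, turned up to 46 degrees either way. A thin tray: floor 4 mm, top of the lip 8 mm above the bench. Origin: centre of its underside; z up. One pair of flats, inside and out, faces +y and -y.
- round_rest: Rest for the round block: a 72 mm square board with a round recess of 52 mm diameter. Fixed to the bench, light bare wood, brown lining inside; placed anywhere among the work, turned up to 46 degrees either way. A thin tray: floor 4 mm, top of the lip 8 mm above the bench. Origin: centre of its underside; z up. 
- roller_rest: Rest for the brass plate: the smaller rectangular tray, inside 76 mm (x) by 56 mm (y), lip 8 mm wide. Fixed to the bench, light bare wood, brown lining inside; placed anywhere among the work, turned up to 46 degrees either way. A thin tray: floor 4 mm, top of the lip 8 mm above the bench. Origin: centre of its underside; z up. 
- marver_rest: Rest for the large graphite plate: the larger rectangular tray, inside 98 mm (x) by 70 mm (y), lip 8 mm wide. Fixed to the bench, light bare wood, brown lining inside; placed anywhere among the work, turned up to 46 degrees either way. A thin tray: floor 4 mm, top of the lip 8 mm above the bench. Origin: centre of its underside; z up. 
- jar: Bystander: closed amber glass jar with a steel cap, 64 mm diameter, 85 mm tall, loose; off to the robot's right of the work. Leave alone. Origin: centre of its underside; z up. 
- paddle: Bystander: graphite paddle lying flat, wooden handle 18 mm thick to -x, dark blade 70 x 45 x 14 mm to +x, 190 mm long overall (from x = -70 to +120 mm), loose; off to the robot's left of the work. Leave alone. Origin: on its underside; z up.
Things that resemble listed ones, but are neither listed nor needed, are in the scene too. Leave any orange look-alike of the round_block alone. Leave any purple look-alike of the roller_rest alone.

How it is judged (in metres and radians):
On the way, in this order (a step that is already met when the one before it is completed fails the run):
1. the hexagonal brass block lies flat and released in its own rest (horizontal distance between hex_block and hex_rest below 0.012 m and z of hex_block in the frame of hex_rest below 0.0065 m and angle between hex_block's own z axis and vertical below 0.08 rad and contact force between the fingers and hex_block below 0.1 N), for 0.2 s.
2. the round graphite block lies flat and released in its own rest (horizontal distance between round_block and round_rest below 0.012 m and z of round_block in the frame of round_rest below 0.0065 m and angle between round_block's own z axis and vertical below 0.08 rad and contact force between the fingers and round_block below 0.1 N), for 0.2 s.
3. the small brass plate lies flat and released in its own rest (horizontal distance between roller and roller_rest below 0.012 m and z of roller in the frame of roller_rest below 0.0065 m and angle between roller's own z axis and vertical below 0.08 rad and contact force between the fingers and roller below 0.1 N), for 0.2 s.
4. the large graphite plate lies flat and released in its own rest (horizontal distance between marver and marver_rest below 0.012 m and z of marver in the frame of marver_rest below 0.0065 m and angle between marver's own z axis and vertical below 0.08 rad and contact force between the fingers and marver below 0.1 N), for 0.2 s.
At the end, for the whole second after the job is handed in: All four pieces lie flat inside the lip of their own rests: centre within 12 mm of the rest's centre, underside no more than 2.5 mm above the rest's floor, level within about 4.5 degrees, released and at rest (all of step 1 and all of step 2 and all of step 3 and all of step 4 and linear speed of each of hex_block, round_block, roller, marver below 0.02 m/s and angular speed of each of hex_block, round_block, roller, marver below 0.2 rad/s); the robot touches nothing.
It fails at once if a piece is dropped: let go of more than 15 mm above the floor of its rest ((horizontal distance between hex_block and hex_rest below 0.04 m and z of hex_block in the frame of hex_rest above 0.019 m and contact force between the fingers and hex_block below 0.02 N) or (horizontal distance between round_block and round_rest below 0.04 m and z of round_block in the frame of round_rest above 0.019 m and contact force between the fingers and round_block below 0.02 N) or (horizontal distance between roller and roller_rest below 0.04 m and z of roller in the frame of roller_rest above 0.019 m and contact force between the fingers and roller below 0.02 N) or (horizontal distance between marver and marver_rest below 0.04 m and z of marver in the frame of marver_rest above 0.019 m and contact force between the fingers and marver below 0.02 N)).
It fails at once if a piece is tipped by more than about 35 degrees (angle between any of hex_block, round_block, roller, marver's own z axis and vertical above 0.6 rad).
It fails at once if the jar or the paddle is moved by more than 20 mm (distance of any of jar, paddle from where it was at the start of the episode above 0.02 m).
It also fails if it takes over 128 s, if anything falls off the work surface, if the arm or the gripper's body presses on something with over 40 N, if the wrist force passes 120 N, or if a joint passes its speed limit or range.

## Working session

There is one attempt and no reset: what is moved stays moved. The work goes in short steps, Python scripts to look and compute and a tool call to move; the robot and the scene stay as the last step left them, time stands still between calls to the robot, and variables do not carry over. Pictures are saved under pics/ and viewed, at most 14 in all, crops included, and the job is handed in when it is done.

Besides the shell and the picture viewer there is one more tool, called by a JSON object that holds its "name" and its "arguments". play_rows: Moves the arm, as the interface text tells. Its arguments: {"type":"object","properties":{"commands":{"type":"array","items":{"type":"array","items":{"type":"array","items":{"type":"number"}}}}},"required":["commands"]}

```bash
mkdir -p pics; cat > h.py <<'E'
import numpy as np,cv2
from plant import ctrl
from scipy.spatial.transform import Rotation as R
def cam(p,o=None):
    if 'origin' in p: return np.array(p['camera_matrix']),np.array(p['origin']),np.array(p['rotation'])
    T=np.eye(4);T[:3,:3]=R.from_euler('xyz',o['orientation'],degrees=True).as_matrix();T[:3,3]=o['tool_pos']
    M=T@np.array(p['hand_eye']);return np.array(p['camera_matrix']),M[:3,3],M[:3,:3]
def ray(c,uv,z):
    K,o,r=c;d=r@np.linalg.inv(K)@np.array([uv[0],uv[1],1.]);return o+d*(z-o[2])/d[2]
def proj(c,P):
    K,o,r=c;q=K@(r.T@(np.array(P)-o));return q[:2]/q[2]
def save(p,n): cv2.imwrite('pics/'+n,p['color'][:,:,::-1])
E
python3 - <<'E'
from h import *
o=ctrl.get_obs();print({k:np.round(v,3) for k,v in o.items()})
for n in ['side','top']:
    p=ctrl.snapshot(n);save(p,n+'0.png');c=cam(p);print(n,c)
    for t in ['hex_block','round_block','roller','marver','hex_rest','round_rest','roller_rest','marver_rest','jar','paddle']:
        print(t,[(np.round(d['bbox']),round(d['conf'],2)) for d in ctrl.find_in(p,t)][:3])
E
```

```text
{'clock': np.float64(0.0), 'joint_pos': array([ 8.9903e+01,  2.0592e+01,  6.3400e-01, -2.0000e-02, -7.0134e+01,
       -1.6507e+01]), 'qvel': array([ 0.057,  0.004, -0.007, -0.064,  0.033, -0.053]), 'tau': array([ 0.0000e+00, -5.8272e+01,  2.9305e+01,  6.9970e+00,  7.0000e-03,
       -0.0000e+00]), 'tool_pos': array([0.193, 0.646, 0.226]), 'orientation': array([ 1.79906e+02, -8.00000e-03, -1.66110e+01]), 'force': array([ 0.094, -0.233,  0.576]), 'moment': array([-0.001, -0.013,  0.019]), 'gripper_force': np.float64(0.0), 'opening': np.float64(0.088)}
side (array([[376.71927906,   0.        , 259.14750166],
       [  0.        , 376.71927906, 190.69260357],
       [  0.        ,   0.        ,   1.        ]]), array([0.43801812, 0.64019056, 0.65869223]), array([-132.03795347,    1.17746782, -173.56866643]))
hex_block [(array([269., 187.,   5.,  14.]), 0.56)]
round_block [(array([262., 196.,  16.,  16.]), 0.73), (array([280., 238.,  16.,  17.]), 0.68)]
roller [(array([258., 195.,  30.,  24.]), 0.79)]
marver [(array([255., 204.,  37.,  23.]), 0.87)]
hex_rest [(array([231., 167.,  22.,  1
[... 501 characters left out ...]
 1.44412067]), array([-174.50264726,    0.31728103,  -88.3044671 ]))
hex_block [(array([263., 197.,   0.,   9.]), 0.45)]
round_block [(array([231., 207.,   5.,  11.]), 0.53), (array([257., 197.,  13.,  12.]), 0.52)]
roller [(array([258., 194.,  13.,  16.]), 0.52)]
marver [(array([253., 212.,  18.,   6.]), 0.6)]
hex_rest [(array([298., 167.,  19.,  11.]), 0.76), (array([143., 128.,  10.,  54.]), 0.61)]
round_rest [(array([327., 204.,  26.,  30.]), 0.77)]
roller_rest [(array([259., 142.,  22.,  28.]), 0.97), (array([216., 142.,  23.,  27.]), 0.59)]
marver_rest [(array([171., 200.,  33.,  34.]), 0.7)]
jar [(array([372., 158.,  25.,  18.]), 0.84)]
paddle [(array([146., 127.,   8.,  57.]), 0.65)]
```

```bash
sed -i "s/np.array(p\['rotation'\])$/R.from_euler('xyz',p['rotation'],degrees=True).as_matrix()/" h.py
python3 - <<'E'
import cv2
a=cv2.imread('pics/side0.png');cv2.imwrite('pics/side0b.png',cv2.resize(a,(800,600),interpolation=cv2.INTER_CUBIC))
a=cv2.imread('pics/top0.png')[90:270,120:420];cv2.imwrite('pics/top0b.png',cv2.resize(a,(800,480),interpolation=cv2.INTER_CUBIC))
from h import *
for s,l in [('side',dict(marver_b=(273.5,222),hexrest=(242,174),rr1=(206,209),rr2=(200,249),mr=(288,306),jar=(241,130))),('top',dict(stack=(263,202),hexrest=(307,172),round=(340,219),rr1=(270,156),rr2=(227,155),mr=(187,217)))]:
    c=cam(ctrl.snapshot(s))
    for k,v in l.items(): print(s,k,ray(c,v,0.005).round(3))
E
```

```text
side marver_b [0.486 0.028 0.005]
side hexrest [ 0.587 -0.142  0.005]
side rr1 [ 0.656 -0.     0.005]
side rr2 [0.642 0.125 0.005]
side mr [0.44  0.247 0.005]
side jar [ 0.622 -0.359  0.005]
top stack [0.496 0.003 0.005]
top hexrest [ 0.598 -0.138  0.005]
top round [ 0.448 -0.248  0.005]
top rr1 [ 0.648 -0.015  0.005]
top rr2 [0.647 0.126 0.005]
top mr [0.44  0.249 0.005]
```

View pics/side0b.png

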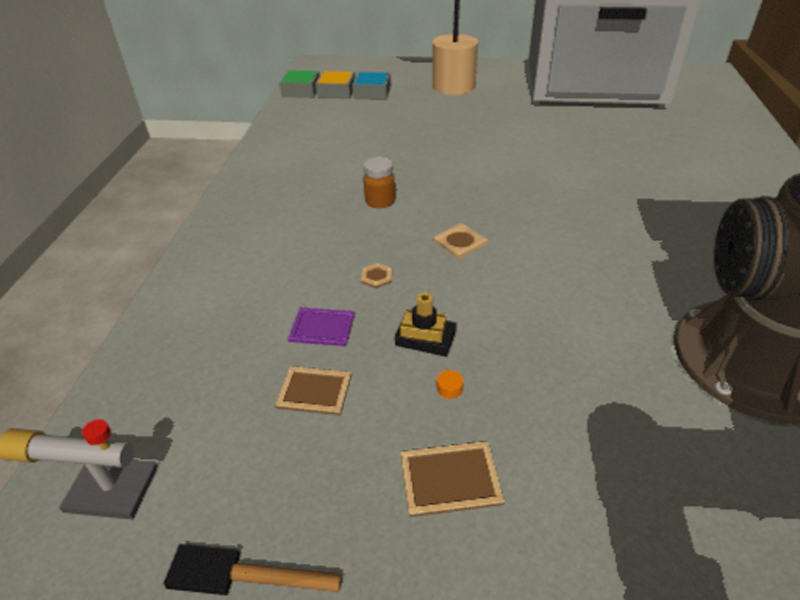

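View pics/top0b.png

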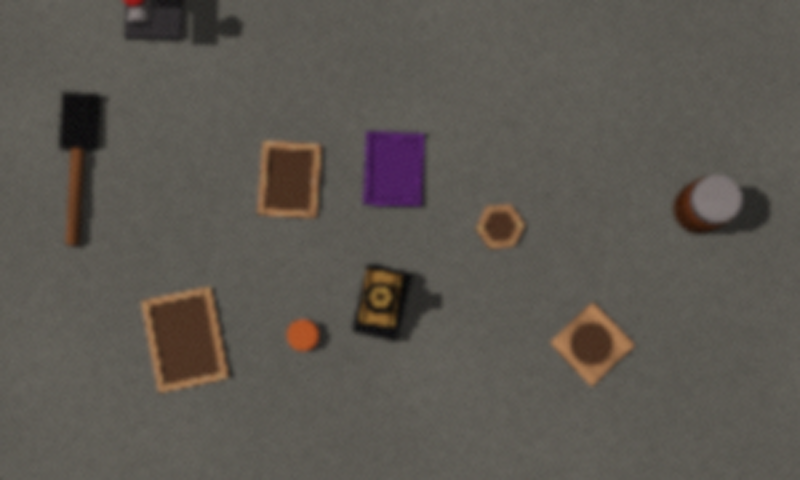

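{"name": "play_rows", "arguments": {"commands": [[[0, 0, 0, 3, 2.4, -1.2, 8.7], [0, 0, 0, 6, 4.8, -2.4, 8.7], [0, 0, 0, 9, 7.2, -3.6, 8.7], [0, 0, 0, 12, 9.6, -4.8, 8.7], [0, 0, 0, 15, 12, -6, 8.7], [0, 0, 0, 18, 14.4, -7.2, 8.7], [0, 0, 0, 20, 16, -8.2, 8.7], [0, 0, 0, 21, 17, -8.6, 8.7]]]}}

```text
clock: 1.87
tool_pos: [0.3473, 0.4219, 0.3148]
orientation: [-179.8, -0.0, -16.7]
force: [-1.0, 0.7, 1.1]
opening: 0.0868
gripper_force: 0.0
```

{"name": "play_rows", "arguments": {"commands": [[[0, 0, 0, 3, 2.4, -1.2, 8.7], [0, 0, 0, 6, 4.8, -2.4, 8.7], [0, 0, 0, 9, 7.2, -3.6, 8.7], [0, 0, 0, 12, 9.6, -4.8, 8.7], [0, 0, 0, 15, 12, -6, 8.7], [0, 0, 0, 18, 14.4, -7.2, 8.7], [0, 0, 0, 20, 16, -8.2, 8.7], [0, 0, 0, 21, 17, -8.6, 8.7]]]}}

```text
clock: 2.53
tool_pos: [0.4999, 0.199, 0.3999]
orientation: [-179.9, -0.1, -16.7]
force: [0.2, 0.7, 0.9]
opening: 0.0873
gripper_force: 0.0
```

```bash
python3 - <<'E'
from h import *
o=ctrl.get_obs();p=ctrl.snapshot('wrist');save(p,'w0.png');c=cam(p,o)
print(o['tool_pos'],o['orientation'],o['clock'],c[0],p['hand_eye'])
print('cam',c[1]);print([ray(c,u,0).round(3) for u in [(0,0),(511,0),(511,383),(0,383),(256,192)]])
for t in ['hex_block','round_block','roller','marver','hex_rest','round_rest','roller_rest','marver_rest']:
    print(t,[(np.round(d['bbox']),round(d['conf'],2)) for d in ctrl.find_in(p,t)][:3])
E
```

```text
[0.49989093 0.19902621 0.39985323] [-1.79948451e+02 -7.65445847e-02 -1.67114213e+01] 2.5333 [[341.10363134   0.         256.07405039]
 [  0.         341.10363134 187.536958  ]
 [  0.           0.           1.        ]] [[-4.47803849e-04 -9.58959861e-01 -2.83541504e-01  7.79862208e-02]
 [ 9.99999326e-01 -1.25798216e-04 -1.15386320e-03 -3.65567915e-04]
 [ 1.07083948e-03 -2.83541829e-01  9.58959271e-01 -1.58445497e-01]
 [ 0.00000000e+00  0.00000000e+00  0.00000000e+00  1.00000000e+00]]
cam [0.57444475 0.17687565 0.55840303]
[array([0.801, 0.503, 0.   ]), array([ 0.585, -0.216,  0.   ]), array([-0.132, -0.155,  0.   ]), array([0.168, 0.85 , 0.   ]), array([0.41 , 0.228, 0.   ])]
hex_block [(array([381.,  99.,  18.,  18.]), 0.93), (array([ 72.,  11.,  72., 127.]), 0.69), (array([249.,   0.,  62.,  70.]), 0.53)]
round_block [(array([372.,  96.,  25.,  20.]), 0.78), (array([313., 136.,  22.,  23.]), 0.73)]
roller [(array([366.,  84.,  31.,  43.]), 0.66)]
marver [(array([357.,  77.,  40.,  59.]), 0.7)]
hex_rest [(array([438.,   0.,  44.,  35.]), 0.64), (array([245.,   2.,  66.,  67.]), 0.49)]
round_rest []
roller_rest [(array([248.,   0.,  62.,  70.]), 0.93), (array([339.,   0.,  52.,  30.]), 0.85)]
marver_rest [(array([201., 136.,  79.,  81.]), 0.93)]
```

View pics/w0.png

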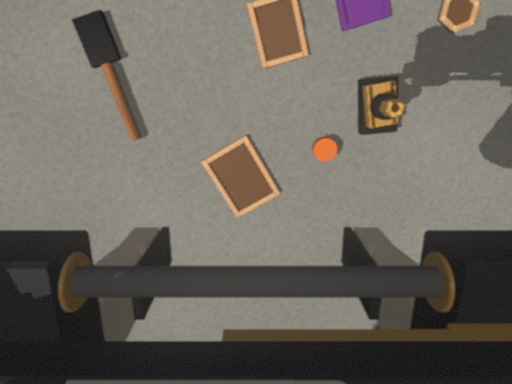

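{"name": "play_rows", "arguments": {"commands": [[[0, 0, 0, 0.5, 3.2, 0, 8.7], [0, 0, 0, 1, 6.4, 0, 8.7], [0, 0, 0, 1.5, 9.6, 0, 8.7], [0, 0, 0, 2, 13, 0, 8.7], [0, 0, 0, 2.5, 16.4, 0, 8.7], [0, 0, 0, 3, 19.5, 0, 8.7], [0, 0, 0, 3.4, 21.6, 0, 8.7], [0, 0, 0, 3.4, 21.9, 0, 8.7]]]}}

```text
clock: 3.65
tool_pos: [0.4675, -0.0208, 0.399]
orientation: [180.0, -0.0, -16.7]
force: [-0.9, -0.0, -0.0]
opening: 0.0867
gripper_force: 0.0
```

```bash
cat >> h.py <<'E'
def plane(c,z):
    K,o,r=c; H=K@r.T@np.array([[1,0,-o[0]],[0,1,-o[1]],[0,0,z-o[2]]]); return np.linalg.inv(H)
def onplane(c,pts,z): return cv2.perspectiveTransform(np.float64(pts).reshape(-1,1,2),plane(c,z)).reshape(-1,2)
def trays(p,c,z=0.008):
    h=cv2.cvtColor(p['color'],cv2.COLOR_RGB2HSV); m=cv2.inRange(h,(6,70,45),(22,200,255))
    m=cv2.morphologyEx(m,cv2.MORPH_CLOSE,np.ones((3,3)))
    out=[]
    for k in cv2.findContours(m,cv2.RETR_EXTERNAL,cv2.CHAIN_APPROX_NONE)[0]:
        if cv2.contourArea(k)<200: continue
        x,y,w,hh=cv2.boundingRect(k)
        q=onplane(c,cv2.convexHull(k),z).astype(np.float32);(cx,cy),(a,b),t=cv2.minAreaRect(q*1000)
        if a<b: a,b,t=b,a,t+90
        out.append((x,y,w,hh));print('tray px',(x,y,w,hh),'c',round(cx),round(cy),'size',round(a),round(b),'long yaw',round((t+90)%180-90,1))
    return m
E
python3 - <<'E'
from h import *
o=ctrl.get_obs();p=ctrl.snapshot('wrist');save(p,'w1.png');c=cam(p,o)
print(o['tool_pos'],o['orientation'],o['clock'])
for t in ['hex_block','round_block','roller','marver','hex_rest','round_rest','roller_rest','marver_rest']:
    print(t,[(np.round(d['bbox']),round(d['conf'],2)) for d in ctrl.find_in(p,t)][:3])
trays(p,c)
print('old');
o={'tool_pos':[0.49989093,0.19902621,0.39985323],'orientation':[-179.948451,-0.0765,-16.7114]}
p2=dict(p,color=cv2.imread('pics/w0.png')[:,:,::-1].copy());trays(p2,cam(p2,o))
a=cv2.imread('pics/w1.png')[0:230];cv2.imwrite('pics/w1b.png',cv2.resize(a,None,fx=1.56,fy=1.56,interpolation=cv2.INTER_CUBIC))
E
```

```text
[ 0.46747167 -0.02076382  0.39897054] [ 1.79997760e+02 -4.13598082e-02 -1.66732664e+01] 3.65
hex_block [(array([224., 122.,  13.,  18.]), 0.75)]
round_block [(array([222., 117.,  27.,  24.]), 0.8), (array([178., 155.,  23.,  25.]), 0.66)]
roller [(array([222., 106.,  27.,  43.]), 0.94)]
marver [(array([215.,  99.,  44.,  57.]), 0.8)]
hex_rest [(array([290.,  10.,  37.,  46.]), 0.55)]
round_rest [(array([371.,  78.,  64.,  58.]), 0.71)]
roller_rest [(array([95., 16., 74., 76.]), 0.85), (array([182.,   0.,  60.,  55.]), 0.73)]
marver_rest [(array([ 72., 152.,  82.,  82.]), 0.74)]
tray px (223, 314, 289, 28) c 58 -121 size 557 61 long yaw 73.4
tray px (422, 251, 34, 62) c 118 -265 size 132 55 long yaw -2.9
tray px (57, 251, 34, 62) c 311 378 size 134 55 long yaw -30.4
tray px (176, 156, 26, 25) c 451 102 size 42 41 long yaw 73.3
tray px (70, 155, 82, 80) c 443 243 size 115 90 long yaw 13.5
tray px (215, 102, 37, 48) c 495 10 size 71 49 long yaw -8.1
tray px (368, 72, 66, 64) c 453 -251 size 75 74 long yaw 44.8
tray px (98, 14, 67, 76) c 644 123 size 93 74 long yaw -1.9
tray px (289, 12, 39, 44) c 593 -137 size 60 54 long yaw -24.0
old
tray px (223, 323, 289, 19) c 81 102 size 557 41 long yaw 73.4
tray px (57, 252, 34, 61) c 342 600 size 133 55 long yaw -30.2
tray px (422, 251, 34, 62) c 150 -45 size 132 55 long yaw -3.1
tray px (311, 137, 28, 25) c 451 99 size 43 40 long yaw 29.8
tray px (201, 136, 79, 82) c 444 244 size 115 89 long yaw 13.5
tray px (362, 80, 43, 49) c 493 -6 size 70 64 long yaw -6.9
tray px (100, 62, 41, 79) c 615 387 size 122 19 long yaw 0.3
tray px (438, 0, 43, 33) c 585 -134 size 58 43 long yaw 73.2
tray px (247, 0, 62, 68) c 644 123 size 94 74 long yaw -1.9
```

View pics/w1b.png

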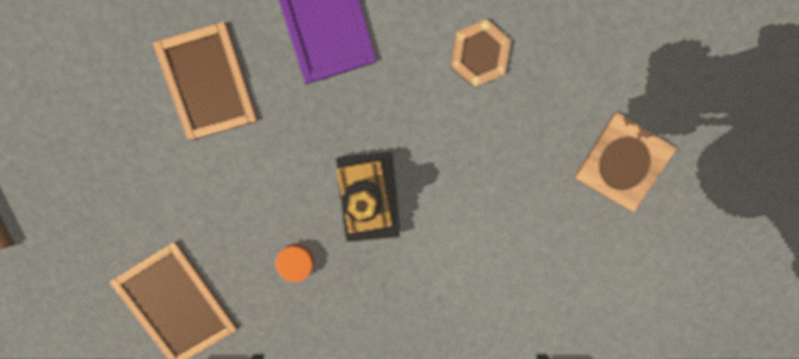

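```bash
cat >> h.py <<'E'
def go(x,y,z,yaw=None,o=None):
    o=o or ctrl.get_obs();r0=R.from_euler('xyz',o['orientation'],degrees=True);y0=o['orientation'][2]
    d=r0.inv().apply(np.array([x,y,z])-o['tool_pos'])*100
    yaw=y0 if yaw is None else yaw; dy=(yaw-y0+90)%180-90
    rv=(r0.inv()*R.from_euler('xyz',[180,0,y0+dy],degrees=True)).as_rotvec()
    print('go rv',rv.round(3),'shift',d.round(2),'endyaw',round(y0+dy,1),'len',np.linalg.norm(d).round(1))
E
python3 - <<'E'
from h import *
o=ctrl.get_obs();p=ctrl.snapshot('wrist');c=cam(p,o);x=ray(c,(232,131),.088);print(x);go(x[0],x[1],.2,-13)
E
```

```text
[0.49701054 0.00886265 0.088     ]
go rv [ 0.     0.    -0.062] shift [ 1.99 -3.39 19.84] endyaw -13.0 len 20.2
```

{"name": "play_rows", "arguments": {"commands": [[[0, 0, -0.02, 0.3, -0.6, 3, 8.7], [0, 0, -0.04, 0.7, -1.3, 7, 8.7], [0, 0, -0.06, 1, -2, 11, 8.7], [0, 0, -0.06, 1.5, -2.6, 15, 8.7], [0, 0, -0.06, 1.9, -3.2, 18.5, 8.7], [0, 0, -0.06, 2, -3.4, 19.8, 8.7], [0, 0, -0.06, 2, -3.4, 19.8, 8.7], [0, 0, -0.06, 2, -3.4, 19.8, 8.7]]]}}

```text
clock: 4.82
tool_pos: [0.4972, 0.0084, 0.2004]
orientation: [179.9, 0.1, -13.1]
force: [0.2, -0.9, 1.0]
opening: 0.0871
gripper_force: 0.0
```

```bash
python3 - <<'E'
from h import *
o=ctrl.get_obs();p=ctrl.snapshot('wrist');save(p,'w2.png');c=cam(p,o)
a=cv2.imread('pics/w2.png')[80:280,140:390];cv2.imwrite('pics/w2b.png',cv2.resize(a,None,fx=3,fy=3,interpolation=cv2.INTER_CUBIC))
h=cv2.cvtColor(p['color'],cv2.COLOR_RGB2HSV)
print(o['tool_pos'],o['orientation'],proj(c,[.497,.009,.088]))
for t in ['hex_block','round_block','roller','marver']: print(t,[(np.round(d['bbox']),round(d['conf'],2)) for d in ctrl.find_in(p,t)][:3])
E
```

```text
[0.497156   0.00835471 0.20044594] [ 1.79923979e+02  5.79713754e-02 -1.31229532e+01] [255.91027027 185.34738689]
hex_block [(array([244., 164.,  28.,  35.]), 0.81)]
round_block [(array([170., 202.,  32.,  38.]), 0.7)]
roller [(array([237., 137.,  42.,  66.]), 0.94)]
marver [(array([232., 126.,  58.,  83.]), 0.65)]
```

View pics/w2b.png

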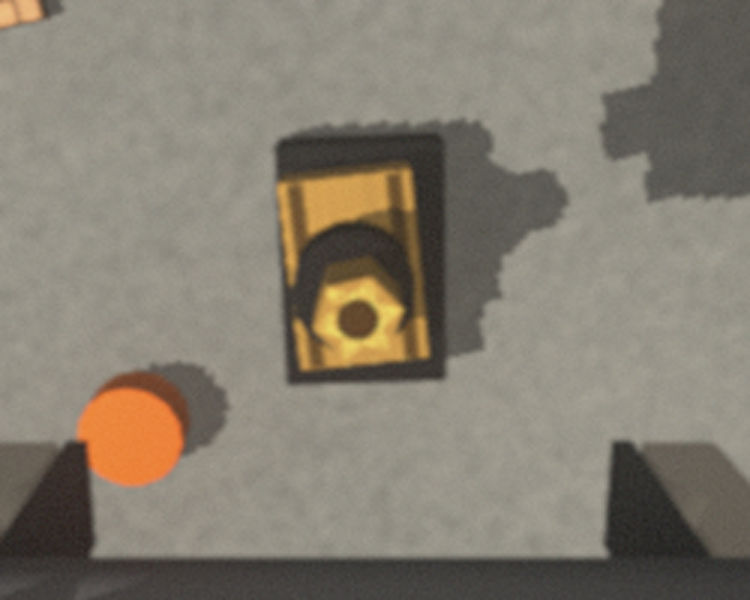

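```bash
python3 - <<'E'
import cv2
a=cv2.imread('pics/w2.png')[158:214,222:297];cv2.imwrite('pics/w2c.png',cv2.resize(a,None,fx=10,fy=10,interpolation=cv2.INTER_CUBIC))
E
```

```text
(no output)
```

View pics/w2c.png

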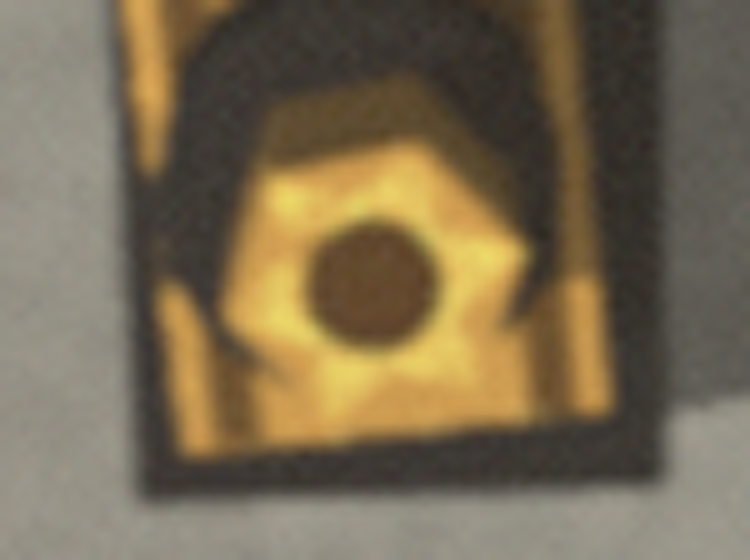

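```bash
python3 - <<'E'
from h import *
o=ctrl.get_obs();p=ctrl.snapshot('wrist');c=cam(p,o);x=ray(c,(259.3,186.5),.088);print(x);go(x[0],x[1],.0685,-31.4)
# disc/roller/marver edges
u=lambda a:np.array(a)/10.+[222,158]
print('marver',[ray(c,np.array(a)/3.+[140,80],.022).round(4) for a in [(277,142),(443,135),(445,378),(289,382)]])
print('roller',[ray(c,np.array(a)/3.+[140,80],.042).round(4) for a in [(277,183),(413,167),(431,356),(300,371)]])
E
```

```text
[0.49603737 0.00693987 0.088     ]
go rv [-0.002 -0.002  0.318] shift [-0.15  0.2  13.34] endyaw -31.4 len 13.3
marver [array([0.5424, 0.023 , 0.022 ]), array([ 0.5322, -0.0305,  0.022 ]), array([ 0.4496, -0.0141,  0.022 ]), array([0.4606, 0.0395, 0.022 ])]
roller [array([0.532 , 0.0242, 0.042 ]), array([ 0.5272, -0.0181,  0.042 ]), array([ 0.4654, -0.0109,  0.042 ]), array([0.4701, 0.0322, 0.042 ])]
```

{"name": "play_rows", "arguments": {"commands": [[[0, 0, 0.08, -0.05, 0, 3, 8.7], [0, 0, 0.16, -0.1, 0.1, 6, 8.7], [0, 0, 0.24, -0.15, 0.2, 9, 8.7], [0, 0, 0.32, -0.15, 0.2, 11, 8.7], [0, 0, 0.32, -0.15, 0.2, 12.3, 6], [0, 0, 0.32, -0.15, 0.2, 13, 5], [0, 0, 0.32, -0.15, 0.2, 13.3, 4], [0, 0, 0.32, -0.15, 0.2, 13.3, 4]]]}}

```text
clock: 5.78
tool_pos: [0.4955, 0.0067, 0.0678]
orientation: [-180.0, -0.0, -31.5]
force: [0.1, 0.3, -0.6]
opening: 0.0657
gripper_force: 0.0
```

{"name": "play_rows", "arguments": {"commands": [[[0, 0, 0, 0, 0, 0, 3], [0, 0, 0, 0, 0, 0, 2.5], [0, 0, 0, 0, 0, 0, 1.5], [0, 0, 0, 0, 0, 0, 1.5], [0, 0, 0, 0, 0, 0, 1], [0, 0, 0, 0, 0, 0, 1], [0, 0, 0, 0, 0, 0, 1], [0, 0, 0, 0, 0, 0, 1]]]}}

```text
clock: 6.45
tool_pos: [0.4952, 0.0067, 0.0677]
orientation: [-180.0, -0.0, -31.5]
force: [-0.6, -0.6, 2.0]
opening: 0.0219
gripper_force: 30.0
```

```bash
python3 - <<'E'
from h import *
p=ctrl.snapshot('wrist');save(p,'w3.png')
o=ctrl.get_obs();print(o['tool_pos'],o['orientation']);go(.593,-.137,.095)
E
```

```text
[0.49524334 0.00665582 0.06774359] [-1.79998051e+02 -6.53149444e-03 -3.14954235e+01]
go rv [-0. -0.  0.] shift [15.84  7.14 -2.72] endyaw -31.5 len 17.6
```

View pics/w3.png

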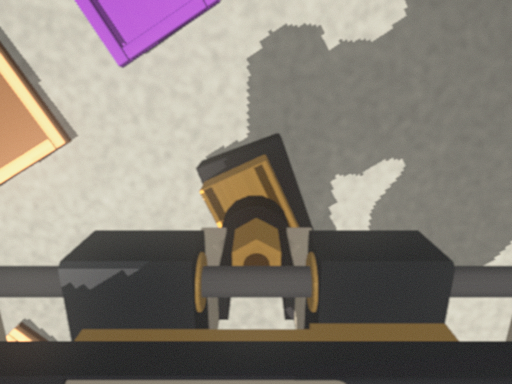

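{"name": "play_rows", "arguments": {"commands": [[[0, 0, 0, 0, 0, -0.5, 1], [0, 0, 0, 0, 0, -1.5, 1], [0, 0, 0, 1, 0.5, -3, 1], [0, 0, 0, 3, 1.4, -4.2, 1], [0, 0, 0, 5.5, 2.5, -4.2, 1], [0, 0, 0, 8.5, 3.8, -4.2, 1], [0, 0, 0, 11.5, 5.2, -4.2, 1], [0, 0, 0, 14, 6.3, -4.2, 1]]]}}

```text
clock: 7.17
tool_pos: [0.5825, -0.1218, 0.1098]
orientation: [-180.0, -0.0, -31.5]
force: [0.5, -0.2, -1.6]
opening: 0.0219
gripper_force: 30.0
```

{"name": "play_rows", "arguments": {"commands": [[[0, 0, 0, 1.2, 0.5, 0, 1], [0, 0, 0, 1.8, 0.8, 0.5, 1], [0, 0, 0, 1.8, 0.8, 1.5, 1], [0, 0, 0, 1.8, 0.8, 3, 1], [0, 0, 0, 1.8, 0.8, 4.5, 1], [0, 0, 0, 1.8, 0.8, 5.5, 1], [0, 0, 0, 1.8, 0.8, 6, 1], [0, 0, 0, 1.8, 0.8, 6, 1]]]}}

```text
clock: 7.83
tool_pos: [0.5915, -0.1356, 0.0481]
orientation: [179.9, 0.1, -31.5]
force: [0.2, 0.2, -0.7]
opening: 0.0217
gripper_force: 30.0
```

```bash
python3 - <<'E'
from h import *
p=ctrl.snapshot('wrist');o=ctrl.get_obs();save(p,'w4.png');c=cam(p,o)
print(o['tool_pos'],o['orientation'],o['opening']);go(.593,-.137,.0102)
print('rest px',proj(c,[.593,-.137,.008]),'tcp',proj(c,o['tool_pos']))
E
```

```text
[ 0.59227843 -0.13583931  0.04912969] [ 1.79955666e+02  5.62338620e-02 -3.14518928e+01] 0.021943580871941776
go rv [0.001 0.001 0.   ] shift [0.13 0.06 3.89] endyaw -31.5 len 3.9
rest px [258.49789273 214.42059527] tcp [257.82577914 245.70666353]
```

View pics/w4.png

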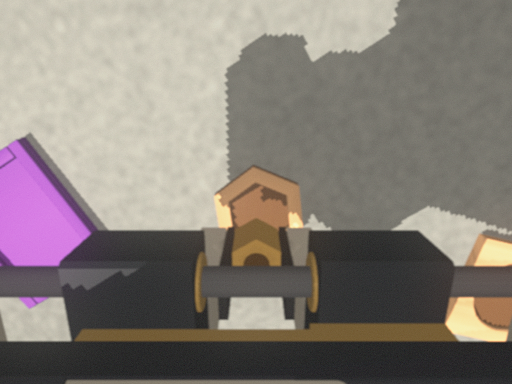

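{"name": "play_rows", "arguments": {"commands": [[[0, 0, 0, 0.13, 0.06, 1, 1], [0, 0, 0, 0.13, 0.06, 2, 1], [0, 0, 0, 0.13, 0.06, 2.8, 1], [0, 0, 0, 0.13, 0.06, 3.2, 1], [0, 0, 0, 0.13, 0.06, 3.5, 1], [0, 0, 0, 0.13, 0.06, 3.7, 1], [0, 0, 0, 0.13, 0.06, 3.8, 1], [0, 0, 0, 0.13, 0.06, 3.8, 1]]]}}

```text
clock: 8.55
tool_pos: [0.5936, -0.1376, 0.0115]
orientation: [180.0, 0.0, -31.5]
force: [0.6, 1.0, -0.6]
opening: 0.0218
gripper_force: 30.0
```

{"name": "play_rows", "arguments": {"commands": [[[0, 0, 0, 0, 0, 0.08, 1], [0, 0, 0, 0, 0, 0.15, 1], [0, 0, 0, 0, 0, 0.18, 1], [0, 0, 0, 0, 0, 0.18, 1], [0, 0, 0, 0, 0, 0.15, 2.4], [0, 0, 0, 0, 0, 0.1, 3], [0, 0, 0, 0, 0, 0, 3.6], [0, 0, 0, 0, 0, 0, 4]]]}}

```text
clock: 9.22
tool_pos: [0.5939, -0.1376, 0.0119]
orientation: [-180.0, -0.0, -31.5]
force: [0.5, 0.4, 0.6]
opening: 0.0367
gripper_force: 0.0
```

{"name": "play_rows", "arguments": {"commands": [[[0, 0, 0, 0, 0, -0.2, 4], [0, 0, 0, 0, 0, -1, 4.2], [0, 0, 0, 0, 0, -3, 5], [0, 0, 0, 0, 0, -6, 5], [0, 0, 0, 0, 0, -9, 5], [0, 0, 0, 0, 0, -12, 6], [0, 0, 0, 0, 0, -15, 7], [0, 0, 0, 0, 0, -16, 8.7]]]}}

```text
clock: 9.88
tool_pos: [0.5958, -0.138, 0.1776]
orientation: [-179.8, -0.4, -31.5]
force: [0.2, 0.4, 0.6]
opening: 0.0648
gripper_force: 0.0
```

```bash
python3 - <<'E'
from h import *
p=ctrl.snapshot('wrist');o=ctrl.get_obs();save(p,'w5.png');c=cam(p,o)
print(o['tool_pos'],o['orientation'],o['opening'],o['clock']);go(.4965,.0075,.2,-7)
print('rest px',proj(c,[.593,-.137,.008]),'hex top',proj(c,[.593,-.137,.03]))
E
```

```text
[ 0.59605788 -0.13790682  0.17778156] [-179.77720897   -0.42383732  -31.46289471] 0.06855724956281214 9.9333
go rv [-0.002 -0.008 -0.427] shift [-16.06  -7.22  -2.31] endyaw -7.0 len 17.8
rest px [258.63882786 173.07609842] hex top [258.6952274  178.66394322]
```

View pics/w5.png

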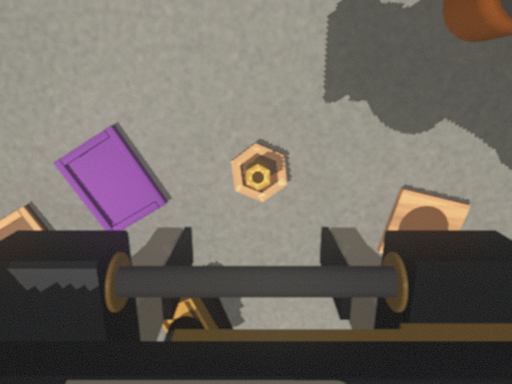

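{"name": "play_rows", "arguments": {"commands": [[[0, 0, -0.06, -2.4, -1.1, -0.4, 8.7], [0, 0, -0.12, -5, -2.2, -0.8, 8.7], [0, 0, -0.2, -7.5, -3.4, -1.2, 8.7], [0, 0, -0.28, -10, -4.5, -1.6, 8.7], [0, 0, -0.35, -12.5, -5.6, -2, 8.7], [0, 0, -0.42, -15, -6.7, -2.3, 8.7], [0, 0, -0.427, -16, -7.2, -2.3, 8.7], [0, 0, -0.427, -16, -7.2, -2.3, 8.7]]]}}

```text
clock: 10.6
tool_pos: [0.4938, 0.0089, 0.1951]
orientation: [-179.9, -0.0, -6.9]
force: [-1.5, -0.2, -0.1]
opening: 0.0869
gripper_force: 0.0
```

```bash
cat >> h.py <<'E'
def comp(p,c,lo,hi,z,mina=100,box=None):
    h=cv2.cvtColor(p['color'],cv2.COLOR_RGB2HSV); m=cv2.inRange(h,lo,hi)
    m[225:]=0
    for k in cv2.findContours(m,cv2.RETR_EXTERNAL,cv2.CHAIN_APPROX_NONE)[0]:
        if cv2.contourArea(k)<mina: continue
        q=onplane(c,cv2.convexHull(k),z).astype(np.float32);(cx,cy),(a,b),t=cv2.minAreaRect(q*1000)
        if a<b: a,b,t=b,a,t+90
        print(cv2.boundingRect(k),'c',round(cx,1),round(cy,1),'size',round(a),round(b),'yaw',round((t+90)%180-90,1))
E
python3 - <<'E'
from h import *
p=ctrl.snapshot('wrist');o=ctrl.get_obs();save(p,'w6.png');c=cam(p,o)
print(o['tool_pos'],o['orientation'],o['opening'],o['clock'])
h=cv2.cvtColor(p['color'],cv2.COLOR_RGB2HSV)
print('brass@.042');comp(p,c,(8,90,90),(30,255,255),.042)
print('dark@.062');comp(p,c,(0,0,0),(179,120,80),.062)
a=cv2.imread('pics/w6.png')[110:230,180:340];cv2.imwrite('pics/w6b.png',cv2.resize(a,None,fx=5,fy=5,interpolation=cv2.INTER_CUBIC))
E
```

```text
[0.49450429 0.00808443 0.19495487] [-1.79974200e+02 -4.03671098e-02 -6.97485493e+00] 0.08724318906630125 10.65
brass@.042
(157, 196, 39, 29) c 467.5 90.6 size 38 29 yaw 83.0
(0, 176, 88, 49) c 493.2 219.0 size 85 49 yaw 83.0
(235, 134, 47, 67) c 499.6 6.2 size 63 44 yaw -7.0
(458, 126, 54, 94) c 464.7 -225.5 size 69 63 yaw 44.4
(366, 12, 65, 65) c 591.1 -124.2 size 54 47 yaw -84.5
(71, 0, 91, 78) c 626.5 109.9 size 65 61 yaw 88.0
dark@.062
(485, 151, 27, 46) c 471.2 -203.3 size 41 22 yaw 4.9
(232, 121, 62, 87) c 506.0 2.3 size 75 49 yaw -11.5
```

View pics/w6b.png

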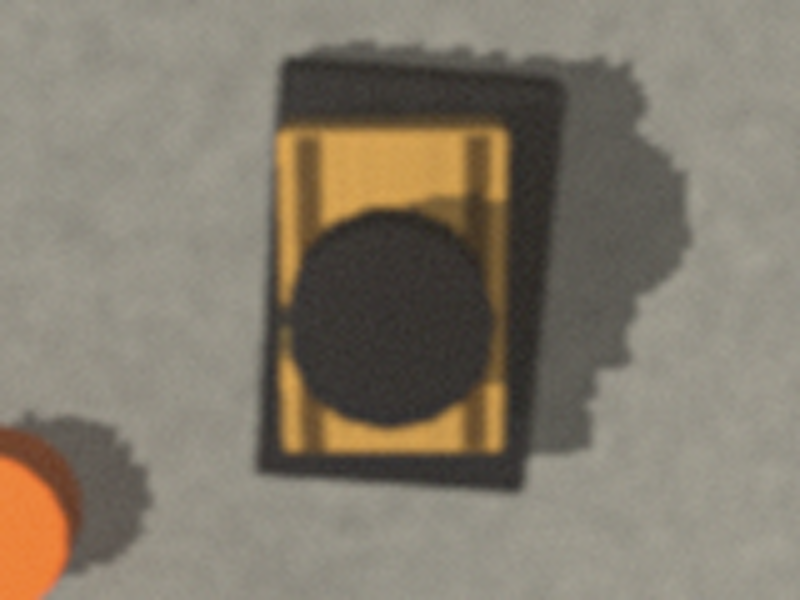

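```bash
python3 - <<'E'
from h import *
o=ctrl.get_obs();p=ctrl.snapshot('wrist');c=cam(p,o)
x=ray(c,(258.4,174.4),.062);print(x);go(x[0],x[1],.048,-7)
print([ray(c,(180+u/5,110+320/5),.062).round(4) for u in (290,495)])
E
```

```text
[0.49837497 0.00609164 0.062     ]
go rv [-0.    -0.    -0.001] shift [ 0.36  0.1  14.67] endyaw -7.0 len 14.7
[array([0.5009, 0.0239, 0.062 ]), array([ 0.4965, -0.012 ,  0.062 ])]
```

{"name": "play_rows", "arguments": {"commands": [[[0, 0, 0, 0.1, 0.05, 3, 8.7], [0, 0, 0, 0.2, 0.1, 6, 8.7], [0, 0, 0, 0.36, 0.1, 9, 8.7], [0, 0, 0, 0.36, 0.1, 11.5, 7], [0, 0, 0, 0.36, 0.1, 13.3, 6], [0, 0, 0, 0.36, 0.1, 14.2, 5.5], [0, 0, 0, 0.36, 0.1, 14.6, 5], [0, 0, 0, 0.36, 0.1, 14.6, 4.6]]]}}

```text
clock: 11.37
tool_pos: [0.4983, 0.0053, 0.0479]
orientation: [179.9, 0.1, -7.1]
force: [-0.8, -0.1, 0.3]
opening: 0.0597
gripper_force: 0.0
```

{"name": "play_rows", "arguments": {"commands": [[[0, 0, 0, 0, 0, 0, 4.4], [0, 0, 0, 0, 0, 0, 4.2], [0, 0, 0, 0, 0, 0, 4], [0, 0, 0, 0, 0, 0, 3], [0, 0, 0, 0, 0, 0, 2.5], [0, 0, 0, 0, 0, 0, 2.5], [0, 0, 0, 0, 0, 0, 2.5], [0, 0, 0, 0, 0, 0, 2.5]]]}}

```text
clock: 12.03
tool_pos: [0.4988, 0.0061, 0.0494]
orientation: [-180.0, -0.1, -7.0]
force: [-1.5, 0.7, 6.9]
opening: 0.0369
gripper_force: 30.0
```

```bash
python3 - <<'E'
from h import *
o=ctrl.get_obs();print(o['tool_pos'],o['orientation'],o['opening']);go(.453,-.251,.1)
E
```

```text
[0.49882682 0.00614779 0.04944467] [-1.79970154e+02 -8.04190500e-02 -7.01186572e+00] 0.03693460965620988
go rv [-0.001 -0.001  0.   ] shift [-1.4  26.08 -5.07] endyaw -7.0 len 26.6
```

```bash
python3 - <<'E'
from h import *
p=ctrl.snapshot('wrist');o=ctrl.get_obs();save(p,'w7.png');print(o['force'],o['moment'],o['opening'],o['tool_pos'])
a=cv2.imread('pics/w7.png')[120:340,130:390];cv2.imwrite('pics/w7b.png',cv2.resize(a,None,fx=2.5,fy=2.5,interpolation=cv2.INTER_CUBIC))
E
```

```text
[-1.93338297  0.69824465  6.81500727] [ 0.15272401  0.49946321 -0.03279725] 0.03705929204025298 [0.49888303 0.00618504 0.04946589]
```

View pics/w7b.png

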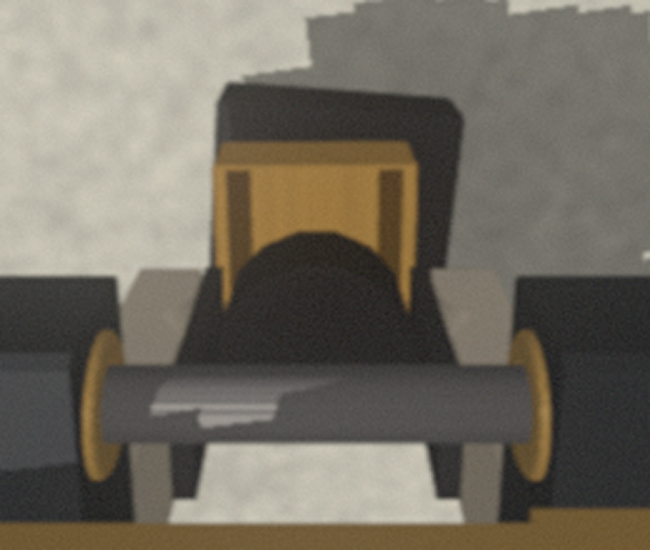

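{"name": "play_rows", "arguments": {"commands": [[[0, 0, 0, 0, 0, -0.2, 2.5], [0, 0, 0, 0, 0, -0.5, 2.5], [0, 0, 0, 0, 0, -1, 2.5], [0, 0, 0, 0, 0, -2, 2.5], [0, 0, 0, 0, 0, -3, 2.5], [0, 0, 0, 0, 0, -4, 2.5], [0, 0, 0, 0, 0, -4, 2.5], [0, 0, 0, 0, 0, -4, 2.5]]]}}

```text
clock: 12.75
tool_pos: [0.4987, 0.0062, 0.0894]
orientation: [-179.9, -0.1, -7.0]
force: [-0.5, 0.5, 0.1]
opening: 0.0372
gripper_force: 30.0
```

```bash
python3 - <<'E'
from h import *
p=ctrl.snapshot('side');q=ctrl.snapshot('wrist');o=ctrl.get_obs();print(o['force'],o['moment'],o['opening'],o['tool_pos'],o['orientation']);go(.453,-.251,.1)
u,v=proj(cam(p),o['tool_pos']).astype(int)
a=p['color'][v-45:v+45,u-45:u+45,::-1];b=q['color'][120:340,130:390,::-1]
cv2.imwrite('pics/w8.png',np.hstack([cv2.resize(a,(400,400),interpolation=cv2.INTER_CUBIC),cv2.resize(b,(400,400))]))
E
```

```text
[ 0.05701051  0.43732015 -1.18985604] [-0.01397174  0.05267772  0.02725314] 0.037157213080693655 [0.49799656 0.00587716 0.08837231] [-1.79997257e+02  1.23581733e-02 -7.04887529e+00]
go rv [-0.  0. -0.] shift [-1.31 26.05 -1.16] endyaw -7.0 len 26.1
```

View pics/w8.png

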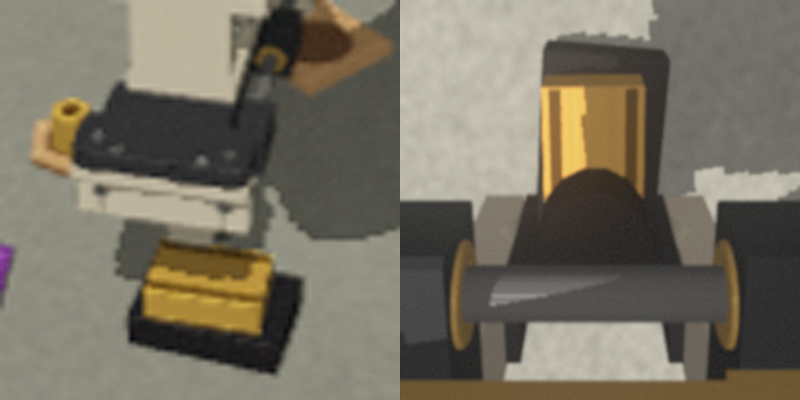

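{"name": "play_rows", "arguments": {"commands": [[[0, 0, 0, -0.1, 1.5, 0, 2.5], [0, 0, 0, -0.2, 4.5, 0, 2.5], [0, 0, 0, -0.4, 8, 0, 2.5], [0, 0, 0, -0.6, 12, 0, 2.5], [0, 0, 0, -0.8, 16, 0, 2.5], [0, 0, 0, -1, 20, 0, 2.5], [0, 0, 0, -1.2, 23.5, 0, 2.5], [0, 0, 0, -1.3, 25.5, 0, 2.5]]]}}

```text
clock: 13.52
tool_pos: [0.4526, -0.2482, 0.0878]
orientation: [180.0, 0.1, -7.1]
force: [0.8, 0.3, -0.4]
opening: 0.0373
gripper_force: 30.0
```

{"name": "play_rows", "arguments": {"commands": [[[0, 0, 0, 0, 0.5, 0.5, 2.5], [0, 0, 0, 0, 0.5, 1.5, 2.5], [0, 0, 0, 0, 0.5, 2.5, 2.5], [0, 0, 0, 0, 0.5, 3.5, 2.5], [0, 0, 0, 0, 0.5, 4.5, 2.5], [0, 0, 0, 0, 0.5, 5, 2.5], [0, 0, 0, 0, 0.5, 5, 2.5], [0, 0, 0, 0, 0.5, 5, 2.5]]]}}

```text
clock: 14.18
tool_pos: [0.4535, -0.25, 0.0381]
orientation: [180.0, 0.1, -7.0]
force: [-0.2, 0.5, 0.2]
opening: 0.0372
gripper_force: 30.0
```

```bash
python3 - <<'E'
from h import *
o=ctrl.get_obs();print(o['tool_pos'],o['orientation'],o['opening'],o['force']);go(.453,-.251,.0115)
E
```

```text
[ 0.45351729 -0.24997217  0.03812777] [ 1.79995003e+02  6.04795404e-02 -6.97015646e+00] 0.03722441711467226 [-0.20297716  0.47197125  0.15355034]
go rv [0.    0.001 0.   ] shift [-0.04  0.11  2.66] endyaw -7.0 len 2.7
```

{"name": "play_rows", "arguments": {"commands": [[[0, 0, 0, 0, 0.1, 0.7, 2.5], [0, 0, 0, 0, 0.1, 1.3, 2.5], [0, 0, 0, 0, 0.1, 1.8, 2.5], [0, 0, 0, 0, 0.1, 2.2, 2.5], [0, 0, 0, 0, 0.1, 2.5, 2.5], [0, 0, 0, 0, 0.1, 2.65, 2.5], [0, 0, 0, 0, 0.1, 2.65, 2.5], [0, 0, 0, 0, 0.1, 2.65, 2.5]]]}}

```text
clock: 14.85
tool_pos: [0.4535, -0.2515, 0.0121]
orientation: [180.0, -0.0, -7.0]
force: [0.5, 0.1, -0.6]
opening: 0.0372
gripper_force: 30.0
```

{"name": "play_rows", "arguments": {"commands": [[[0, 0, 0, 0, 0, 0.07, 2.5], [0, 0, 0, 0, 0, 0.14, 2.5], [0, 0, 0, 0, 0, 0.18, 2.5], [0, 0, 0, 0, 0, 0.18, 2.5], [0, 0, 0, 0, 0, 0.15, 4], [0, 0, 0, 0, 0, 0.1, 4.6], [0, 0, 0, 0, 0, 0, 5.2], [0, 0, 0, 0, 0, 0, 5.6]]]}}

```text
clock: 15.52
tool_pos: [0.4535, -0.2515, 0.0122]
orientation: [180.0, -0.0, -7.0]
force: [0.2, 0.8, 0.1]
opening: 0.0528
gripper_force: 0.0
```

{"name": "play_rows", "arguments": {"commands": [[[0, 0, 0, 0, 0, -0.2, 5.6], [0, 0, 0, 0, 0, -1, 5.8], [0, 0, 0, 0, 0, -3, 6], [0, 0, 0, 0, 0, -6, 6], [0, 0, 0, 0, 0, -9, 7], [0, 0, 0, 0, 0, -12, 7], [0, 0, 0, 0, 0, -15, 8], [0, 0, 0, 0, 0, -16, 8.7]]]}}

```text
clock: 16.18
tool_pos: [0.4553, -0.2522, 0.1774]
orientation: [179.9, -0.4, -7.0]
force: [1.1, -0.8, 0.6]
opening: 0.0782
gripper_force: 0.0
```

```bash
python3 - <<'E'
from h import *
p=ctrl.snapshot('wrist');o=ctrl.get_obs();save(p,'w9.png');c=cam(p,o)
print(o['tool_pos'],o['orientation'],o['opening'],o['clock']);go(.4985,.0065,.2,-7)
print(proj(c,[.453,-.251,.024]))
comp(p,c,(0,0,0),(179,140,75),.024)
trays(p,c)
a=cv2.imread('pics/w9.png')[100:240,150:370];cv2.imwrite('pics/w9b.png',cv2.resize(a,None,fx=3,fy=3))
E
```

```text
[ 0.45562652 -0.25226986  0.17754373] [179.92777306  -0.44040654  -6.99464696] 0.08176836104642554 16.2333
go rv [ 0.001 -0.008  0.   ] shift [  1.12 -26.2   -2.27] endyaw -7.0 len 26.3
[255.41021048 177.18361817]
(237, 156, 39, 41) c 453.5 -251.6 size 39 36 yaw -0.0
(0, 120, 30, 89) c 490.7 -28.6 size 87 27 yaw -18.7
tray px (203, 322, 309, 20) c 254 -344 size 355 26 long yaw 83.0
tray px (406, 251, 32, 62) c 309 -416 size 78 30 long yaw 5.6
tray px (75, 251, 32, 62) c 354 -57 size 78 30 long yaw -19.7
tray px (206, 122, 103, 99) c 453 -252 size 74 74 long yaw -45.4
tray px (77, 0, 67, 71) c 593 -138 size 61 53 long yaw 36.0
```

{"name": "play_rows", "arguments": {"commands": [[[0, 0, 0, 0.1, -3.3, -0.3, 8.7], [0, 0, 0, 0.2, -6.6, -0.6, 8.7], [0, 0, 0, 0.4, -10, -0.9, 8.7], [0, 0, 0, 0.5, -13.5, -1.2, 8.7], [0, 0, 0, 0.7, -17, -1.5, 8.7], [0, 0, 0, 0.8, -20.5, -1.8, 8.7], [0, 0, 0, 1, -24, -2.1, 8.7], [0, 0, 0, 1.1, -26.2, -2.2, 8.7]]]}}

```text
clock: 16.9
tool_pos: [0.4967, 0.0098, 0.1946]
orientation: [-180.0, -0.0, -7.0]
force: [0.0, -0.3, 0.0]
opening: 0.0869
gripper_force: 0.0
```

{"name": "play_rows", "arguments": {"commands": [[[0, 0, 0, 0, 0, 0, 8.7], [0, 0, 0, 0, 0, 0, 8.7], [0, 0, 0, 0, 0, 0, 8.7]]]}}

```text
clock: 17.15
tool_pos: [0.4959, 0.007, 0.1937]
orientation: [180.0, 0.0, -7.0]
force: [0.5, 0.7, -0.0]
opening: 0.0871
gripper_force: 0.0
```

```bash
python3 - <<'E'
from h import *
p=ctrl.snapshot('wrist');o=ctrl.get_obs();save(p,'w10.png');c=cam(p,o)
print(o['tool_pos'],o['orientation'],o['opening'],o['clock']);go(.4985,.0065,.029,-7)
comp(p,c,(8,90,90),(30,255,255),.042)
print('d');comp(p,c,(0,0,0),(179,140,75),.022)
E
```

```text
[0.49592424 0.00660014 0.19378449] [ 1.79980156e+02  4.18391233e-02 -7.05303004e+00] 0.0869999258844784 17.2
go rv [ 0.     0.001 -0.001] shift [ 0.27 -0.03 16.48] endyaw -7.0 len 16.5
(155, 198, 40, 27) c 468.4 90.5 size 39 27 yaw 82.9
(0, 178, 85, 47) c 494.3 218.6 size 83 47 yaw 82.9
(233, 137, 47, 67) c 498.4 6.7 size 63 44 yaw -7.1
(457, 128, 55, 94) c 464.6 -225.1 size 68 64 yaw 45.1
(364, 14, 66, 65) c 590.6 -124.1 size 55 47 yaw -84.0
(68, 0, 92, 81) c 627.0 110.2 size 66 63 yaw 88.1
d
(484, 153, 28, 46) c 456.1 -231.5 size 48 26 yaw 4.9
(230, 124, 62, 86) c 496.3 3.4 size 85 55 yaw -11.5
```

{"name": "play_rows", "arguments": {"commands": [[[0, 0, 0, 0.1, 0, 3.5, 8.7], [0, 0, 0, 0.2, 0, 7, 8.7], [0, 0, 0, 0.27, 0, 10.5, 8.7], [0, 0, 0, 0.27, 0, 13, 7.5], [0, 0, 0, 0.27, 0, 15, 6.5], [0, 0, 0, 0.27, 0, 16, 6], [0, 0, 0, 0.27, 0, 16.5, 5.5], [0, 0, 0, 0.27, 0, 16.5, 5]]]}}

```text
clock: 17.87
tool_pos: [0.4983, 0.0057, 0.028]
orientation: [179.9, 0.1, -7.1]
force: [-0.2, 0.4, 1.0]
opening: 0.0595
gripper_force: 0.0
```

{"name": "play_rows", "arguments": {"commands": [[[0, 0, 0, 0, 0, 0, 4.8], [0, 0, 0, 0, 0, 0, 4.6], [0, 0, 0, 0, 0, 0, 4.4], [0, 0, 0, 0, 0, 0, 4], [0, 0, 0, 0, 0, 0, 3], [0, 0, 0, 0, 0, 0, 3], [0, 0, 0, 0, 0, 0, 3], [0, 0, 0, 0, 0, 0, 3]]]}}

```text
clock: 18.53
tool_pos: [0.4995, 0.0067, 0.0299]
orientation: [-180.0, -0.1, -7.0]
force: [-1.0, -2.7, 7.7]
opening: 0.0417
gripper_force: 30.0
```

{"name": "play_rows", "arguments": {"commands": [[[0, 0, 0, 0, 0, -0.15, 3], [0, 0, 0, 0, 0, -0.4, 3], [0, 0, 0, 0, 0, -0.8, 3], [0, 0, 0, 0, 0, -1.5, 3], [0, 0, 0, 0, 0, -2.5, 3], [0, 0, 0, 0, 0, -3.5, 3], [0, 0, 0, 0, 0, -4, 3], [0, 0, 0, 0, 0, -4, 3]]]}}

```text
clock: 19.2
tool_pos: [0.4999, 0.0072, 0.0705]
orientation: [-179.9, -0.1, -7.0]
force: [0.6, -0.1, -4.9]
opening: 0.0416
gripper_force: 30.0
```

```bash
python3 - <<'E'
from h import *
p=ctrl.snapshot('wrist');o=ctrl.get_obs();save(p,'w11.png');print(o['force'],o['opening'],o['tool_pos'],o['orientation']);go(.644,.123,.07,-1.9)
p=ctrl.snapshot('side');save(p,'s11.png')
a=cv2.imread('pics/w11.png');u,v=proj(cam(p),o['tool_pos']).astype(int);b=p['color'][v-45:v+45,u-45:u+45,::-1]
cv2.imwrite('pics/w11b.png',np.hstack([cv2.resize(a[100:350,110:400],(400,400)),cv2.resize(b,(400,400),interpolation=cv2.INTER_CUBIC)]))
E
```

```text
[ 0.73513947 -0.50066917 -5.63251985] 0.04155276772014342 [0.49938078 0.007082   0.06966284] [-1.79952576e+02 -6.89019592e-02 -7.03718697e+00]
go rv [-0.001 -0.001 -0.09 ] shift [ 1.293e+01 -1.328e+01 -1.000e-02] endyaw -1.9 len 18.5
```

{"name": "play_rows", "arguments": {"commands": [[[0, 0, -0.01, 0.8, -0.8, 0, 3], [0, 0, -0.02, 2.2, -2.2, 0, 3], [0, 0, -0.04, 4.2, -4.3, 0, 3], [0, 0, -0.06, 6.4, -6.5, 0, 3], [0, 0, -0.08, 8.6, -8.7, 0, 3], [0, 0, -0.09, 10.8, -11, 0, 3], [0, 0, -0.09, 12.4, -12.6, 0, 3], [0, 0, -0.09, 13, -13.3, 0, 3]]]}}

```text
clock: 19.97
tool_pos: [0.647, 0.1251, 0.0676]
orientation: [180.0, -0.0, -1.8]
force: [1.5, -0.0, -4.9]
opening: 0.0416
gripper_force: 30.0
```

{"name": "play_rows", "arguments": {"commands": [[[0, 0, 0, 0, 0, 0, 3], [0, 0, 0, 0, 0, 0.5, 3], [0, 0, 0, 0, 0, 1.2, 3], [0, 0, 0, 0, 0, 2, 3], [0, 0, 0, 0, 0, 2.7, 3], [0, 0, 0, 0, 0, 3, 3], [0, 0, 0, 0, 0, 3, 3], [0, 0, 0, 0, 0, 3, 3]]]}}

```text
clock: 20.63
tool_pos: [0.6442, 0.1227, 0.0389]
orientation: [180.0, 0.0, -1.9]
force: [-0.7, 0.1, -4.6]
opening: 0.0417
gripper_force: 30.0
```

```bash
python3 - <<'E'
from h import *
p=ctrl.snapshot('wrist');o=ctrl.get_obs();save(p,'w12.png');print(o['force'],o['opening'],o['tool_pos'],o['orientation']);go(.645,.123,.0135,-1.9)
E
```

```text
[ 0.70265568 -0.11538071 -5.33988043] 0.0411540621649831 [0.6445696  0.12286216 0.03931246] [-1.79996145e+02 -2.20330862e-02 -1.87906617e+00]
go rv [-0. -0.  0.] shift [ 0.04 -0.02  2.58] endyaw -1.9 len 2.6
```

View pics/w12.png

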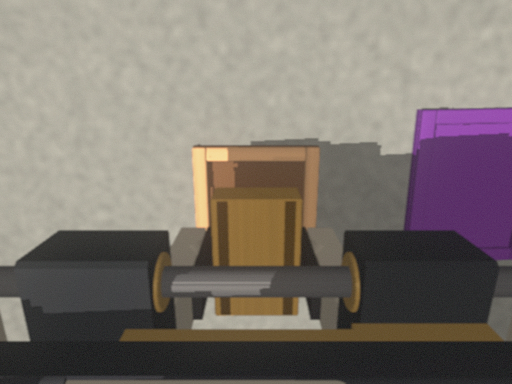

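Roller is centred and aligned in the tray (tray cols 193–319, roller 212–301). Lower.

{"name": "play_rows", "arguments": {"commands": [[[0, 0, 0, 0, 0, 0.6, 3], [0, 0, 0, 0, 0, 1.2, 3], [0, 0, 0, 0, 0, 1.7, 3], [0, 0, 0, 0, 0, 2.1, 3], [0, 0, 0, 0, 0, 2.4, 3], [0, 0, 0, 0, 0, 2.55, 3], [0, 0, 0, 0, 0, 2.55, 3], [0, 0, 0, 0, 0, 2.55, 3]]]}}

```text
clock: 21.35
tool_pos: [0.6445, 0.1229, 0.0135]
orientation: [180.0, 0.0, -1.9]
force: [0.1, 0.2, -5.3]
opening: 0.0417
gripper_force: 30.0
```

{"name": "play_rows", "arguments": {"commands": [[[0, 0, 0, 0, 0, 0.07, 3], [0, 0, 0, 0, 0, 0.14, 3], [0, 0, 0, 0, 0, 0.2, 3], [0, 0, 0, 0, 0, 0.2, 3], [0, 0, 0, 0, 0, 0.2, 3]]]}}

```text
clock: 21.77
tool_pos: [0.6446, 0.123, 0.012]
orientation: [-180.0, -0.0, -1.9]
force: [-1.4, -0.0, -0.9]
opening: 0.0415
gripper_force: 30.0
```

Contact (weight off). Release and lift.

{"name": "play_rows", "arguments": {"commands": [[[0, 0, 0, 0, 0, 0, 4.3], [0, 0, 0, 0, 0, 0, 4.8], [0, 0, 0, 0, 0, -0.05, 5.4], [0, 0, 0, 0, 0, -0.1, 5.8], [0, 0, 0, 0, 0, -0.1, 6], [0, 0, 0, 0, 0, -0.5, 6], [0, 0, 0, 0, 0, -2, 6], [0, 0, 0, 0, 0, -5, 6.5]]]}}

```text
clock: 22.43
tool_pos: [0.642, 0.122, 0.0587]
orientation: [179.9, 0.3, -1.9]
force: [0.1, 0.0, 0.0]
opening: 0.0624
gripper_force: 0.0
```

{"name": "play_rows", "arguments": {"commands": [[[0, 0, 0, 0, 0, -3, 7], [0, 0, 0, 0, 0, -6, 8], [0, 0, 0, 0, 0, -9, 8.7], [0, 0, 0, 0, 0, -11, 8.7], [0, 0, 0, 0, 0, -12, 8.7], [0, 0, 0, 0, 0, -12, 8.7]]]}}

```text
clock: 22.93
tool_pos: [0.6457, 0.1234, 0.1848]
orientation: [-179.9, -0.3, -1.9]
force: [0.1, -0.0, -0.0]
opening: 0.0868
gripper_force: 0.0
```

```bash
python3 - <<'E'
from h import *
p=ctrl.snapshot('wrist');o=ctrl.get_obs();save(p,'w13.png');c=cam(p,o)
print(o['tool_pos'],o['orientation'],o['opening'],o['clock']);go(.4965,.0035,.2,-11.5)
print('bright brass');comp(p,c,(8,90,90),(30,255,255),.024);
print(proj(c,[.644,.123,.024]));h=cv2.cvtColor(p['color'],cv2.COLOR_RGB2HSV);print(h[178,225:290:6].tolist())
for t in ['roller','roller_rest']: print(t,[(np.round(d['bbox']),round(d['conf'],2)) for d in ctrl.find_in(p,t)][:3])
E
```

```text
[0.64471072 0.12314138 0.18254713] [-1.79932954e+02 -1.03661207e-01 -1.88427611e+00] 0.08669607008211326 22.9833
go rv [-0.001 -0.002  0.168] shift [-14.42  12.44  -1.79] endyaw -11.5 len 19.1
bright brass
(479, 186, 33, 39) c 604.7 -108.8 size 43 21 yaw -18.5
(0, 173, 13, 52) c 624.5 369.8 size 54 12 yaw -13.9
(221, 124, 74, 89) c 647.2 122.7 size 86 68 yaw -1.9
[256.84296283 172.90344725]
[[15, 114, 226], [13, 117, 107], [18, 153, 205], [18, 153, 157], [18, 157, 208], [18, 157, 205], [18, 155, 206], [18, 157, 202], [16, 147, 111], [17, 131, 117], [14, 112, 118]]
roller [(array([238., 142.,  41.,  65.]), 0.89)]
roller_rest [(array([219., 125.,  76.,  87.]), 0.58), (array([348.,  99.,  78.,  95.]), 0.57), (array([239., 141.,  41.,  65.]), 0.57)]
```

{"name": "play_rows", "arguments": {"commands": [[[0, 0, 0.02, -1.8, 1.5, -0.2, 8.7], [0, 0, 0.05, -4.2, 3.6, -0.5, 8.7], [0, 0, 0.08, -6.6, 5.7, -0.9, 8.7], [0, 0, 0.11, -9, 7.8, -1.2, 8.7], [0, 0, 0.14, -11.4, 9.9, -1.5, 8.7], [0, 0, 0.168, -13.5, 11.7, -1.8, 8.7], [0, 0, 0.168, -14.4, 12.4, -1.8, 8.7], [0, 0, 0.168, -14.4, 12.4, -1.8, 8.7]]]}}

```text
clock: 23.75
tool_pos: [0.4939, 0.0023, 0.1988]
orientation: [180.0, 0.1, -11.6]
force: [0.1, 1.0, -1.0]
opening: 0.0869
gripper_force: 0.0
```

```bash
python3 - <<'E'
from h import *
p=ctrl.snapshot('wrist');o=ctrl.get_obs();save(p,'w14.png');c=cam(p,o)
print(o['tool_pos'],o['orientation'],o['opening'],o['clock']);go(.4965,.0035,.0065,-11.5)
comp(p,c,(0,0,0),(179,140,75),.022)
E
```

```text
[0.49545433 0.00308824 0.19889398] [ 1.79976009e+02  5.09650062e-02 -1.15260459e+01] 0.08717533956850347 23.8
go rv [ 0.     0.001 -0.   ] shift [ 0.11 -0.07 19.24] endyaw -11.5 len 19.2
(481, 133, 31, 44) c 458.3 -233.0 size 47 29 yaw 0.4
(227, 123, 56, 83) c 497.8 4.7 size 84 55 yaw -11.5
```

{"name": "play_rows", "arguments": {"commands": [[[0, 0, 0, 0.1, -0.1, 3.5, 8.7], [0, 0, 0, 0.19, -0.19, 7, 8.7], [0, 0, 0, 0.19, -0.19, 10.5, 8.7], [0, 0, 0, 0.19, -0.19, 13.5, 8.7], [0, 0, 0, 0.19, -0.19, 16, 8.7], [0, 0, 0, 0.19, -0.19, 17.8, 8], [0, 0, 0, 0.19, -0.19, 18.8, 7.2], [0, 0, 0, 0.19, -0.19, 19.2, 6.8]]]}}

```text
clock: 24.47
tool_pos: [0.4977, 0.0052, 0.0045]
orientation: [179.8, 0.2, -11.5]
force: [-0.8, -0.2, 0.7]
opening: 0.0725
gripper_force: 0.0
```

{"name": "play_rows", "arguments": {"commands": [[[0, 0, 0, 0, 0, 0, 6.4], [0, 0, 0, 0, 0, 0, 6], [0, 0, 0, 0, 0, 0, 5.8], [0, 0, 0, 0, 0, 0, 5.4], [0, 0, 0, 0, 0, 0, 4.5], [0, 0, 0, 0, 0, 0, 4.5], [0, 0, 0, 0, 0, 0, 4.5], [0, 0, 0, 0, 0, 0, 4.5]]]}}

```text
clock: 25.13
tool_pos: [0.4991, 0.0054, 0.0082]
orientation: [-180.0, -0.1, -11.5]
force: [-1.9, 0.3, 5.9]
opening: 0.0557
gripper_force: 30.0
```

{"name": "play_rows", "arguments": {"commands": [[[0, 0, 0, 0, 0, -0.15, 4.5], [0, 0, 0, 0, 0, -0.4, 4.5], [0, 0, 0, 0, 0, -0.8, 4.5], [0, 0, 0, 0, 0, -1.5, 4.5], [0, 0, 0, 0, 0, -2.5, 4.5], [0, 0, 0, 0, 0, -3.5, 4.5], [0, 0, 0, 0, 0, -4, 4.5], [0, 0, 0, 0, 0, -4, 4.5]]]}}

```text
clock: 25.8
tool_pos: [0.4995, 0.0055, 0.049]
orientation: [-179.9, -0.1, -11.5]
force: [0.9, -0.7, -1.4]
opening: 0.0557
gripper_force: 30.0
```

```bash
python3 - <<'E'
from h import *
o=ctrl.get_obs();print(o['force'],o['opening'],o['tool_pos'],o['orientation']);go(.443,.243,.052,13.5)
E
```

```text
[ 0.91200438 -0.6888646  -1.40370045] 0.05574090115392622 [0.49950902 0.00549505 0.04900798] [-1.79924075e+02 -1.25683391e-01 -1.14937064e+01]
go rv [-0.001 -0.002 -0.436] shift [-10.27 -22.15  -0.29] endyaw 13.5 len 24.4
```

{"name": "play_rows", "arguments": {"commands": [[[0, 0, -0.03, -0.6, -1.2, -0.8, 4.5], [0, 0, -0.08, -1.8, -3.8, -1.6, 4.5], [0, 0, -0.15, -3.3, -7, -2, 4.5], [0, 0, -0.22, -4.8, -10.4, -2, 4.5], [0, 0, -0.29, -6.4, -13.8, -2, 4.5], [0, 0, -0.36, -8, -17.2, -2, 4.5], [0, 0, -0.42, -9.3, -20.2, -2, 4.5], [0, 0, -0.437, -10.1, -22, -1, 4.5]]]}}

```text
clock: 26.47
tool_pos: [0.4439, 0.2448, 0.0589]
orientation: [-179.9, -0.2, 13.9]
force: [1.2, 0.3, -1.5]
opening: 0.0556
gripper_force: 30.0
```

{"name": "play_rows", "arguments": {"commands": [[[0, 0, 0, 0, 0, 0, 4.5], [0, 0, 0, 0, 0, 0.4, 4.5], [0, 0, 0, 0, 0, 1, 4.5], [0, 0, 0, 0, 0, 1.6, 4.5], [0, 0, 0, 0, 0, 2, 4.5], [0, 0, 0, 0, 0, 2, 4.5], [0, 0, 0, 0, 0, 2, 4.5]]]}}

```text
clock: 27.05
tool_pos: [0.4436, 0.2401, 0.0372]
orientation: [180.0, 0.0, 13.5]
force: [0.3, -0.7, -1.8]
opening: 0.0554
gripper_force: 30.0
```

```bash
python3 - <<'E'
from h import *
p=ctrl.snapshot('wrist');o=ctrl.get_obs();save(p,'w15.png');print(o['force'],o['opening'],o['tool_pos'],o['orientation']);go(.4445,.243,.014,13.5)
E
```

```text
[ 0.28802665  0.04222974 -1.94753779] 0.05514852592465607 [0.44377813 0.24045019 0.03753191] [1.79989677e+02 5.80089514e-03 1.34864622e+01]
go rv [ 0.  0. -0.] shift [ 0.13 -0.23  2.35] endyaw 13.5 len 2.4
```

View pics/w15.png

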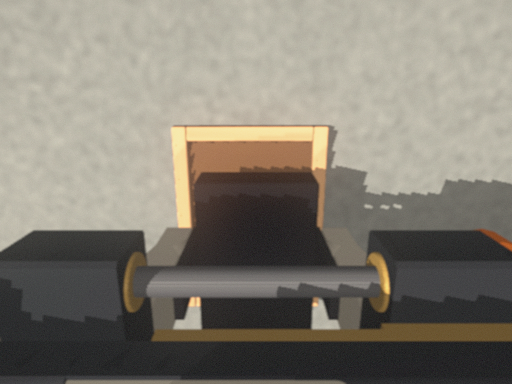

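Marver spans cols 193–318, tray 173–328; needs about 2 mm to the left, as computed.

{"name": "play_rows", "arguments": {"commands": [[[0, 0, 0, 0.1, -0.23, 0.2, 4.5], [0, 0, 0, 0.1, -0.23, 0.8, 4.5], [0, 0, 0, 0.1, -0.23, 1.4, 4.5], [0, 0, 0, 0.1, -0.23, 1.8, 4.5], [0, 0, 0, 0.1, -0.23, 2.1, 4.5], [0, 0, 0, 0.1, -0.23, 2.3, 4.5], [0, 0, 0, 0.1, -0.23, 2.3, 4.5], [0, 0, 0, 0.1, -0.23, 2.3, 4.5]]]}}

```text
clock: 27.77
tool_pos: [0.444, 0.2434, 0.0144]
orientation: [180.0, 0.0, 13.5]
force: [-0.0, 0.0, -2.0]
opening: 0.0555
gripper_force: 30.0
```

{"name": "play_rows", "arguments": {"commands": [[[0, 0, 0, 0, 0, 0.06, 4.5], [0, 0, 0, 0, 0, 0.12, 4.5], [0, 0, 0, 0, 0, 0.16, 4.5], [0, 0, 0, 0, 0, 0.16, 4.5], [0, 0, 0, 0, 0, 0.16, 4.5]]]}}

```text
clock: 28.18
tool_pos: [0.444, 0.2434, 0.013]
orientation: [-180.0, -0.0, 13.5]
force: [-0.4, 1.0, -1.6]
opening: 0.0556
gripper_force: 30.0
```

{"name": "play_rows", "arguments": {"commands": [[[0, 0, 0, 0, 0, 0.06, 4.5], [0, 0, 0, 0, 0, 0.1, 4.5], [0, 0, 0, 0, 0, 0.1, 4.5], [0, 0, 0, 0, 0, 0.1, 4.5]]]}}

```text
clock: 28.52
tool_pos: [0.444, 0.2435, 0.0122]
orientation: [-180.0, -0.0, 13.5]
force: [-1.0, -0.5, 3.7]
opening: 0.0554
gripper_force: 30.0
```

{"name": "play_rows", "arguments": {"commands": [[[0, 0, 0, 0, 0, 0, 5.8], [0, 0, 0, 0, 0, 0, 6.2], [0, 0, 0, 0, 0, -0.05, 6.8], [0, 0, 0, 0, 0, -0.1, 7.2], [0, 0, 0, 0, 0, -0.1, 7.4], [0, 0, 0, 0, 0, -0.5, 7.4], [0, 0, 0, 0, 0, -2, 7.4], [0, 0, 0, 0, 0, -5, 7.4]]]}}

```text
clock: 29.18
tool_pos: [0.4423, 0.2416, 0.0599]
orientation: [179.8, 0.3, 13.5]
force: [0.5, 1.3, -1.0]
opening: 0.0738
gripper_force: 0.0
```

{"name": "play_rows", "arguments": {"commands": [[[0, 0, 0, 0, 0, -3, 8], [0, 0, 0, 0, 0, -6, 8.7], [0, 0, 0, 0, 0, -9, 8.7], [0, 0, 0, 0, 0, -12, 8.7], [0, 0, 0, 0, 0, -14, 8.7], [0, 0, 0, 0, 0, -14, 8.7], [0, 0, 0, 0, 0, -14, 8.7]]]}}

```text
clock: 29.77
tool_pos: [0.4443, 0.2438, 0.2035]
orientation: [-179.9, -0.1, 13.5]
force: [-0.1, -0.7, 0.4]
opening: 0.087
gripper_force: 0.0
```

```bash
python3 - <<'E'
from h import *
p=ctrl.snapshot('wrist');o=ctrl.get_obs();save(p,'w16.png');c=cam(p,o)
print(o['tool_pos'],o['orientation'],o['opening'],o['clock'],o['force'])
print('marver');comp(p,c,(0,0,0),(179,140,75),.026); trays(p,c)
p=ctrl.snapshot('side');c=cam(p)
for t,e in [('hex_block',[.593,-.137,.017]),('round_block',[.453,-.251,.014]),('roller',[.644,.123,.014]),('marver',[.443,.243,.015]),('jar',None),('paddle',None)]:
    d=ctrl.find_in(p,t);print(t,e and proj(c,e).round(),[(np.round(np.array(q['bbox'][:2])+np.array(q['bbox'][2:])/2),np.round(q['bbox'][2:]),round(q['conf'],2)) for q in d[:3]])
E
```

```text
[0.44372983 0.24332439 0.20214608] [-1.79954992e+02 -2.20576369e-02  1.35243294e+01] 0.08647947629586095 29.8167 [-0.27512553 -0.21464359 -0.53441691]
marver
(230, 129, 58, 81) c 441.8 240.4 size 83 58 yaw 13.5
tray px (223, 323, 289, 19) c 270 60 size 357 26 long yaw -76.4
tray px (422, 251, 35, 62) c 356 1 size 85 36 long yaw 27.3
tray px (57, 251, 34, 62) c 255 420 size 85 35 long yaw 0.1
tray px (368, 170, 43, 39) c 451 98 size 47 40 long yaw 64.0
tray px (214, 110, 86, 106) c 443 243 size 113 87 long yaw 13.5
tray px (378, 0, 93, 51) c 618 124 size 74 47 long yaw 88.7
tray px (128, 0, 22, 21) c 562 385 size 19 19 long yaw -89.6
hex_block [239. 172.] [(array([201., 248.]), array([50., 26.]), 0.3)]
round_block [293. 150.] []
roller [199. 246.] [(array([203., 246.]), array([32., 26.]), 0.9)]
marver [287. 301.] [(array([291., 300.]), array([44., 33.]), 0.91)]
jar None [(array([242., 116.]), array([23., 32.]), 0.86), (array([292., 300.]), array([45., 36.]), 0.73)]
paddle None [(array([163., 364.]), array([117.,  31.]), 0.88), (array([289., 305.]), array([66., 46.]), 0.21)]
```

```bash
python3 -c "
from plant import ctrl
print(ctrl.close_job())"
```

```text
the job is handed in; nothing more can be done
None
```

All four pieces were placed flat and released in their own rests, and I handed the job in at about 30 s; it returned no verdict. Each piece looked centred when checked after release, but the last side picture could not confirm the hex and round blocks. The jar and paddle showed no sign of having moved.

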